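# Gauge a nest plate in the bench caliper

### The arm

A 7-joint arm with a two-finger parallel gripper is mounted at the origin on a cart in front of the work surface, level with it; the furniture and walls round the work are solid. World frame = base frame: x ahead of the robot, y to its left, z up, the work surface at z = 0. Lengths are in m, angles in rad, forces in N, time in s.
With the tool pointing down it reaches from about 0.4 to 0.85 m from the base axis. Payload 10.4 kg.
Tool frame: the origin (TCP) lies at the centre of the arm's flange, where the gripper is bolted on; the fingertips stand 182 mm ahead of it and the grasp point (between the pads) lies 164 mm ahead of it; z points along the fingers, y is the direction in which the jaws open and shut (so a half turn about z gives the same grasp; the last joint's range is limited). The gripper opens to 87 mm and grips with 3 to 60 N. Pads are 19 mm wide; open, the fingers measure 117 mm over their backs; the gripper's body (75 mm by 190 mm) begins 51 mm behind the grasp point.
Start: joints at [-1.32, 0.332, -0.065, 1.46, 0.022, 1.35, -0.088], TCP at [0.169, 0.602, 0.405] pointing down, gripper open.
Joint ranges: [-2.6, 2.6], [-0.5, 2.12], [-1.47, 1.34], [0.16, 2.42], [-1.27, 4.41], [0.06, 2.06], [-2.6, 2.6]. Speed limits (rad/s): [2.22, 2.22, 2.79, 2.79, 3.14, 3.14, 3.14].

### API

Orientations are given as a unit quaternion [w, x, y, z].
In Python, from bench import readout, optics, workorder gives the robot as it stands.
- The arm moves only by the tool play_rows, never from a script. Its argument "deltas" is text: rows parted by semicolons, each of 6 numbers parted by spaces: the shift along the world's x, y, z in mm, then the turn, a rotation vector about the world's x, y, z in degrees. A call has 1 to 5 rows; each row shifts and turns the commanded pose from where the row before left it; what a row does not reach is not made up. A row lasts 1/12 s, in which the tool goes at most 41.7 mm and 7.16 degrees, less where a joint would pass 70% of its speed; a pose out of reach is approached as far as the arm can. A call with a gripper value outside its range is refused whole. "gripper" is the finger opening in mm, from 0 to 87, set as the call begins (left out, the last holds). The fingers move at their own pace and stop on an object; "newtons" is the grip in N (left out, the last holds). Time passes only in rows, so rows that do not move let the fingers close. It gives the time, the measured TCP pose, the force and the opening at its end, in the units of the state.
- readout.state(): the state, without advancing time (a new reading comes with each control period).
- optics.snapshot(name): name is "side" or "top"; returns a dict with "color" (400x640x3 uint8, red, green, blue), "depth" (400x640 float32, m along the optical axis (not along the pixel's ray), 0 where there is no reading), "K" (3x3 intrinsics, pixels), "k1" (the pictures are not rectified: a ray, as slopes to the right and down, at radius r is drawn at 1 + k1 r^2 times it, then the intrinsics apply), "T" (4x4, takes a point from camera to world coordinates). Camera axes: x right, y up, looking along -z (the intrinsics and any distortion apply to the point x, -y, -z); pixel columns grow to the right and rows downward; lengths in m; the calibration is good to about 2 mm. A picture is of the moment at which its call begins.
- workorder.finish_job(): hands the job in, once; it reports no verdict.
The state is a dict: "t": time; "qpos": joint angles; "joint_velocities": joint speeds; "tau": joint torques, N m; "tcp_pos": TCP position; "ee_rot": TCP orientation; "contact_force": force on the tool from outside, world axes, zero at the start; "torque": the same for the moment, N m; "width": finger opening in m.
Only numpy, scipy, OpenCV 4.12 (cv2) and the standard library are available. Lean on these libraries where they do the work, as an engineer would, in place of code of your own. Each camera call takes 0.05 s, during which the arm holds its last target.

### The job

Gauge the width of the aluminium nest plate: take it by its black grip, lift it straight up off the fixture's two locating pins without cocking it, and lay it flat on the bed of the bench caliper between the open jaws, long sides facing the jaws (open the sliding jaw first if the gap is too narrow). Then close the sliding jaw by its thumb knob, gently and without tilting it, until both jaws bear squarely on the plate, let go and leave it closed there. Leave the bottles, measuring cylinder, marker, tape and scissors where they are.

Things in the scene. Friction and masses are not known exactly. Their poses are not given: they have to be found in the camera images.
- nest_plate: Loose aluminium plate, 110 long (x) x 64 wide (y, the width to gauge) x 16 thick, 0.2 to 0.4 kg; origin at the centre of its underside, z up. Two through holes of 12 diameter at x = -42, +42. On its top centre a black upright grip, 12 thick (x), 44 wide (y), from z = 16 to 58 (foot 20 x 52 up to z = 20). Same either way round.
- plate_grip (a point): Point in the middle of the black grip, 46 above the plate's underside; pinch it here across its 12 mm thickness (closing along the plate's x).
- pin_fixture: Blue base plate, 140 (x) x 90 (y) x 14 high, fixed to the worktop; origin at the centre of its underside. Two steel pins of 10 diameter stand at x = -42 and +42, y = 0, their tips 48 above the worktop. At the start the nest plate lies on it over the pins, its underside at z = 14, axes parallel.
- caliper: Grey bench caliper fixed to the worktop; origin on the worktop, x roughly away from the robot. Base: x -75 to 103, y -85 to 115, its flat top (the bed) 12 high. Steel beam along y at x = 75 (front face x = 68, top 37, end blocks 42 high). The jaws reach from it to x = -60, 16 thick, tops 42 high. The fixed jaw's gauging face is the plane y = -50, looking to +y at the sliding jaw.
- bed (a point): Point on the bed (z = 12 of the caliper) at caliper x = 0, y = -18: where the plate's origin comes to rest when it is gauged, with the plate's x parallel to the caliper's x.
- fixed_jaw: The fixed jaw; its origin and axes are those of the caliper.
- sliding_jaw: The sliding jaw, from the carriage to caliper x = -60; its origin lies on the knob's axis at the worktop's height, its gauging face 22 towards -y from there.
- carriage (a joint): Opening of the jaws in m, 0 (shut) to 0.110; grows as the carriage slides along the caliper's +y. Dry friction of about 4 N holds it where it is left. It reads about 0.064 with the plate gripped.
- knob (a point): Middle of the upright round thumb knob on the carriage, 16 diameter, 72 above the worktop (free height from 50 to 90), over the beam at caliper x = 75, y = -28 + opening. Pinched or pushed here along the beam the jaw does not tilt.
- jaw_rock (a joint): Tilt of the sliding jaw in the horizontal plane about the knob's axis, rad, 0 = square; a stiff spring (12 N m/rad) centres it. Pushing the jaw itself, away from the knob, tilts it.
- clear_bottle: Bystander, not to be moved: bottle with a blue cap, clear glass, 56 dia x 113 tall; origin at the centre of its underside.
- tall_cylinder: Bystander, not to be moved: slim glass measuring cylinder on a blue foot, foot 52 x 59, 190 tall, easily toppled; origin at the centre of its underside.
- brown_bottle: Bystander, not to be moved: dropper bottle, brown glass with a black rubber top, 33 dia x 100 tall; origin at the centre of its underside.
- red_bottle: Bystander, not to be moved: small square pink bottle with a red cap, 38 x 38 x 86 tall; origin at the centre of its underside.
- marker: Bystander, not to be moved: black-and-white marker pen lying flat, 17 x 135 x 16; origin at the centre of its underside.
- roll: Bystander, not to be moved: roll of tan adhesive tape lying flat, 96 dia x 25 tall; origin at the centre of its underside.
- scissors: Bystander, not to be moved: orange-handled scissors lying flat, 87 x 199 x 9; origin at the centre of its underside.
There are look-alikes about, which are no part of the job. What is shaped like the nest_plate but brown is not meant.

How it is judged:
By the outcome, as a careful person would: the job done as asked, in the order asked, and still so for the second after the job is handed in, with the robot touching nothing.
It also fails if it takes over 64 s, if anything falls off the work surface, if the arm or the gripper's body presses on something with over 40 N, if the wrist force passes 120 N, or if a joint passes its speed limit or range.

## Working session

There is one attempt and no reset: what is moved stays moved. The work goes in short steps, Python scripts to look and compute and a tool call to move; the robot and the scene stay as the last step left them, time stands still between calls to the robot, and variables do not carry over. Pictures are saved under pics/ and viewed, and the job is handed in when it is done.

Besides the shell and the picture viewer there is one more tool, called as name(argument=value, ...) on one line, values as JSON. play_rows: Moves the arm, as the interface text tells. Its arguments: {"type":"object","properties":{"deltas":{"type":"string"},"gripper":{"type":"number"},"newtons":{"type":"number"}},"required":["deltas"]}

```bash
ls; mkdir -p pics
cat > h.py <<'E'
import numpy as np, cv2
from bench import readout, optics, workorder
def snap(n,f=None):
    s=optics.snapshot(n)
    np.savez(f'{n}.npz',**s)
    if f: cv2.imwrite('pics/'+f,s['color'][:,:,::-1])
    return s
def load(n): return dict(np.load(f'{n}.npz'))
def ray(s,uv):
    uv=np.asarray(uv,float).reshape(-1,1,2)
    K=s['K'];k=np.array([float(s['k1']),0,0,0,0])
    p=cv2.undistortPointsIter(uv,K,k,None,None,(3,100,1e-12)).reshape(-1,2)
    d=np.c_[p[:,0],-p[:,1],-np.ones(len(p))]
    return s['T'][:3,3],d@s['T'][:3,:3].T
def onz(s,uv,z):
    o,d=ray(s,uv); return o+d*((z-o[2])/d[:,2])[:,None]
def dep(s,uv):
    o,d=ray(s,uv); uv=np.asarray(uv,int).reshape(-1,2)
    return o+d*s['depth'][uv[:,1],uv[:,0]][:,None]
def proj(s,P):
    P=np.asarray(P,float).reshape(-1,3); c=(P-s['T'][:3,3])@s['T'][:3,:3]
    x=c[:,0]/-c[:,2]; y=-c[:,1]/-c[:,2]; r=1+float(s['k1'])*(x*x+y*y)
    K=s['K']; return np.c_[K[0,0]*x*r+K[0,2],K[1,1]*y*r+K[1,2]]
E
python3 - <<'E'
from h import *
for n in('side','top'):
    s=snap(n,n+'0.png'); print(n,s['K'].tolist(),s['k1'],s['T'].round(3).tolist())
print(readout.state())
E
```

```text
pics
side [[419.63635427796237, 0.0, 315.7307637084264], [0.0, 419.63635427796237, 198.27546992319628], [0.0, 0.0, 1.0]] -0.08786876687873298 [[1.0, -0.003, 0.017, 0.528], [0.016, 0.42, -0.907, -1.359], [-0.005, 0.908, 0.42, 0.683], [0.0, 0.0, 0.0, 1.0]]
top [[421.80083324314904, 0.0, 324.6426009479286], [0.0, 421.80083324314904, 200.91033785464904], [0.0, 0.0, 1.0]] -0.10546638538694006 [[0.023, 0.988, -0.154, 0.274], [-1.0, 0.024, 0.004, -0.001], [0.007, 0.154, 0.988, 1.496], [0.0, 0.0, 0.0, 1.0]]
{'t': 0.1, 'qpos': array([-1.31961222,  0.33278508, -0.06471956,  1.46088856,  0.02164169,
        1.3499035 , -0.08847895]), 'joint_velocities': array([-0.00222904, -0.00056601,  0.00143531, -0.00353717,  0.00051344,
       -0.00041279, -0.00044337]), 'tau': array([ 9.36543329e-04, -6.24551439e+01,  2.42049055e-02, -3.90711236e+01,
       -6.15801662e-02,  3.67326324e-02,  5.65497055e-05]), 'tcp_pos': array([0.16894114, 0.60160167, 0.40403324]), 'ee_rot': array([-4.08887066e-05,  1.36430909e-01,  9.90649379e-01, -6.42528934e-04]), 'contact_force': array([0.66338127, 0.79357766, 0.35752728]), 'torque': array([-0.02501271, -0.05633658,  0.0488808 ]), 'width': 0.08692110575300681}
```

View pics/top0.png

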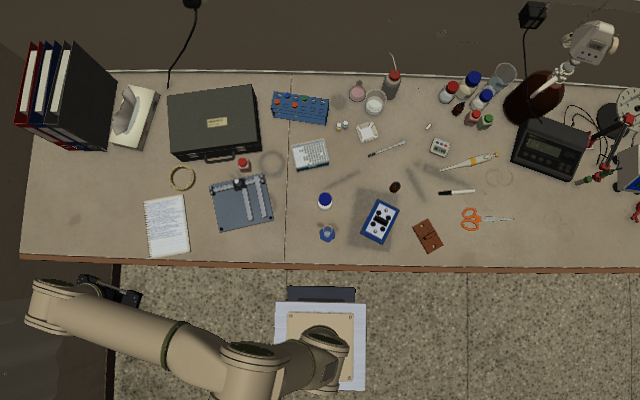

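View pics/side0.png

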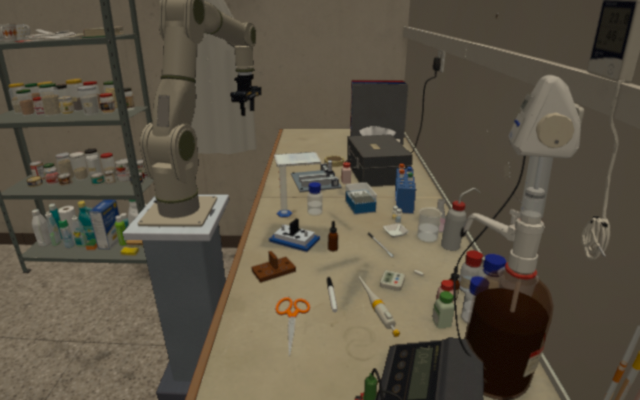

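The top view shows two plate-like candidates. One is an aluminium plate on a blue base with a black grip at (380,222), and the other is brown at (427,236). The aluminium one fits the description. The caliper is at about (241,202), the clear bottle at (325,201), the cylinder at (327,233) and the brown bottle at (395,187). I'll enlarge to confirm.

Run:
```python
from h import *
s=load('top');c=s['color'][:,:,::-1]
a=cv2.resize(c[185:260,345:450],None,fx=7,fy=7,interpolation=cv2.INTER_CUBIC);cv2.imwrite('pics/c1.png',a)
a=cv2.resize(c[165:240,200:285],None,fx=8,fy=8,interpolation=cv2.INTER_CUBIC)[:600];cv2.imwrite('pics/c2.png',a)
s=load('side');c=s['color'][:,:,::-1]
a=cv2.resize(c[150:290,240:400],None,fx=4,fy=4,interpolation=cv2.INTER_CUBIC);cv2.imwrite('pics/c3.png',a)
```

```text
(no output)
```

View pics/c1.png

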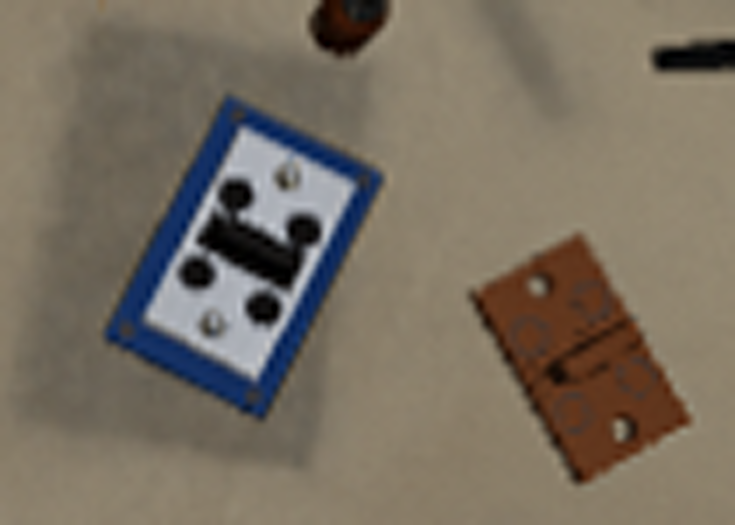

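View pics/c2.png

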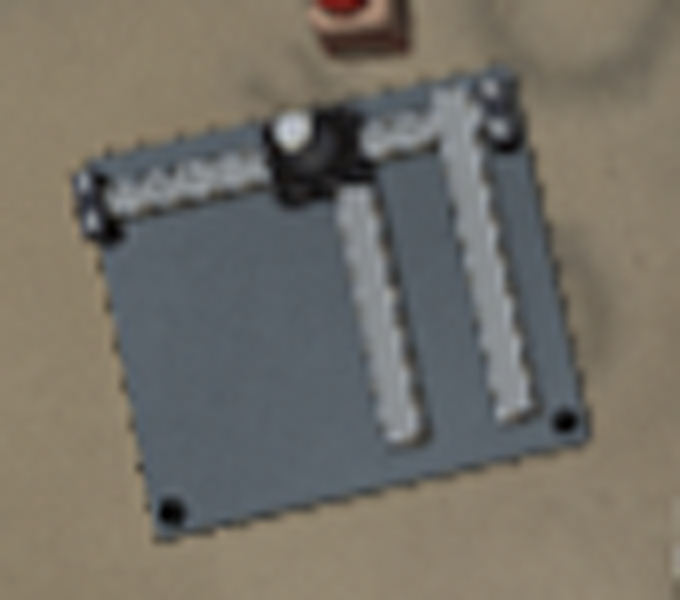

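View pics/c3.png

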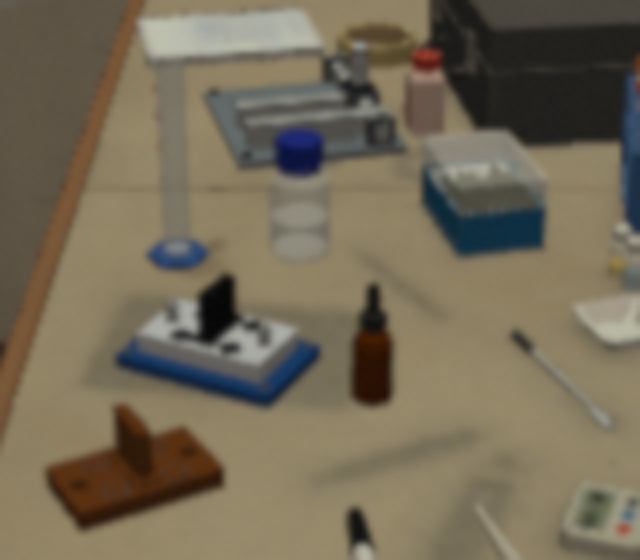

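Confirmed: the nest plate is at (380,222) and the brown one at (427,236) is the decoy. The jaw gap in the caliper looks narrow (about 30-40 mm). Now I'll measure.

```bash
cat > meas.py <<'E'
from h import *
def rect(s,mask,z,up=1):
    m=cv2.resize(mask,None,fx=1,fy=1)
    cs,_=cv2.findContours(m,cv2.RETR_EXTERNAL,cv2.CHAIN_APPROX_NONE)
    c=max(cs,key=cv2.contourArea).reshape(-1,2)
    P=onz(s,c,z)[:,:2]*1000
    r=cv2.minAreaRect(P.astype(np.float32)); return r,cv2.boxPoints(r),c
if __name__=='__main__':
    s=load('top');c=s['color'];hsv=cv2.cvtColor(c,cv2.COLOR_RGB2HSV)
    roi=np.zeros(c.shape[:2],np.uint8);roi[190:250,355:405]=1
    blue=((hsv[...,0]>100)&(hsv[...,0]<130)&(hsv[...,1]>130)).astype(np.uint8)*roi
    r,b,k=rect(s,blue,.014);print('fixture',r,b.round(1).tolist())
    pl=((hsv[...,1]<70)&(hsv[...,2]>120)).astype(np.uint8)*roi
    r,b,k=rect(s,pl,.030);print('plate',r,b.round(1).tolist())
    roi[:]=0;roi[165:240,200:285]=1
    print(hsv[215,230],hsv[200,205],hsv[230,215], hsv[185,237],hsv[205,246])
    cal=((hsv[...,0]>95)&(hsv[...,0]<125)&(hsv[...,1]>30)).astype(np.uint8)*roi
    r,b,k=rect(s,cal,.012);print('caliper',r,b.round(1).tolist())
    v=cv2.resize(np.hstack([cal[165:240,200:285]*255,pl[185:260,345:430]*255,blue[185:260,345:430]*255]),None,fx=3,fy=3,interpolation=0);cv2.imwrite('pics/m.png',v)
E
python3 meas.py
```

```text
fixture ((436.6989440917969, -202.181640625), (88.34709930419922, 136.88340759277344), 63.702049255371094) [[355.79998779296875, -211.5], [478.5, -272.1000061035156], [517.5999755859375, -192.89999389648438], [394.8999938964844, -132.3000030517578]]
plate ((443.7416076660156, -262.5643005371094), (49.03501892089844, 209.70236206054688), 89.7691879272461) [[338.79998779296875, -286.70001220703125], [548.5, -287.5], [548.7000122070312, -238.5], [339.0, -237.60000610351562]]
[103  34 104] [ 17  61 139] [ 18  63 142] [120  10  49] [107  16 146]
caliper ((479.3428955078125, 287.14892578125), (138.986572265625, 193.2241973876953), 14.54251480102539) [[387.79998779296875, 363.20001220703125], [436.29998779296875, 176.1999969482422], [570.9000244140625, 211.10000610351562], [522.4000244140625, 398.1000061035156]]
```

View pics/m.png

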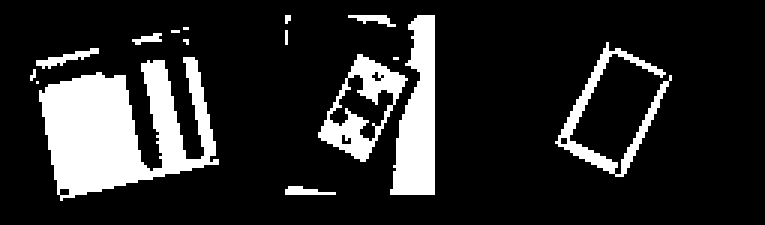

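```bash
cat > meas2.py <<'E'
from h import *
F=6
def run(s,box,f,z,erode=0,within=None,name='x',hull=True):
    x0,x1,y0,y1=box
    c=cv2.resize(s['color'][y0:y1,x0:x1],None,fx=F,fy=F,interpolation=cv2.INTER_CUBIC)
    hsv=cv2.cvtColor(c,cv2.COLOR_RGB2HSV).astype(int);rgb=c.astype(int)
    m=f(hsv,rgb).astype(np.uint8)
    if within is not None: m&=within
    m=cv2.morphologyEx(m,cv2.MORPH_OPEN,np.ones((5,5),np.uint8))
    cs,_=cv2.findContours(m,cv2.RETR_EXTERNAL,cv2.CHAIN_APPROX_NONE)
    k=max(cs,key=cv2.contourArea)
    h=np.zeros_like(m);cv2.drawContours(h,[cv2.convexHull(k)],-1,1,-1)
    p=(k.reshape(-1,2)+.5)/F-.5+[x0,y0]
    P=(onz(s,p,z)[:,:2]*1000).astype(np.float32)
    r=cv2.minAreaRect(P);b=cv2.boxPoints(r)
    v=c[:,:,::-1].copy();cv2.drawContours(v,[k],-1,(0,0,255),1)
    q=(proj(s,np.c_[b/1000,np.full(4,z)])-[x0,y0]+.5)*F-.5
    cv2.polylines(v,[q.astype(int)],True,(0,255,0),1);cv2.imwrite(f'pics/{name}.png',v)
    print(name,np.round(r[0],1),np.round(r[1],1),round(r[2],2),b.round(1).tolist())
    return r,h
if __name__=='__main__':
    s=load('top');B=(350,410,190,250)
    r,h=run(s,B,lambda h,c:(c[...,2]-c[...,0]>25),.014,name='fix')
    h=cv2.erode(h,np.ones((15,15),np.uint8))
    run(s,B,lambda h,c:(c[...,2]-c[...,0]<60)&(c[...,0]>100),.030,within=h,name='plate')
    run(s,(205,280,168,238),lambda h,c:(c[...,0]-c[...,2]<8),.012,name='cal')
E
python3 meas2.py; python3 -c "
import cv2,numpy as np
a=[cv2.imread(f'pics/{n}.png') for n in('fix','plate','cal')]
H=max(i.shape[0] for i in a)
v=np.hstack([cv2.copyMakeBorder(i,0,H-i.shape[0],0,0,0) for i in a]);cv2.imwrite('pics/m2.png',cv2.resize(v,None,fx=.68,fy=.68))"
```

```text
fix [ 437.5 -202.5] [ 89.8 139.5] 63.7 [[355.1000061035156, -211.8000030517578], [480.1000061035156, -273.70001220703125], [519.9000244140625, -193.1999969482422], [394.79998779296875, -131.39999389648438]]
plate [ 437.6 -203. ] [ 65.2 112. ] 63.41 [[372.8999938964844, -207.10000610351562], [473.1000061035156, -257.20001220703125], [502.29998779296875, -198.89999389648438], [402.1000061035156, -148.6999969482422]]
cal [493.2 292.8] [177.1 205.2] 14.62 [[381.6000061035156, 369.70001220703125], [433.3999938964844, 171.10000610351562], [604.7999877929688, 215.8000030517578], [553.0, 414.3999938964844]]
```

View pics/m2.png

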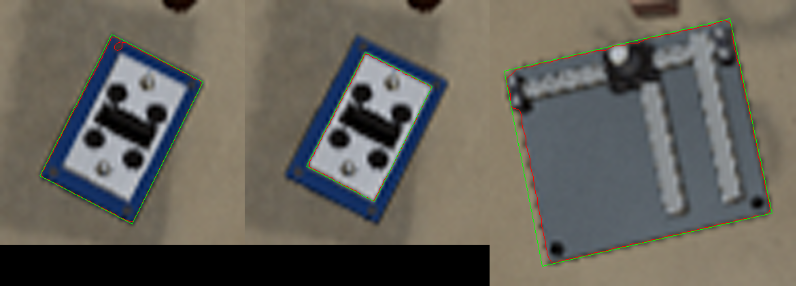

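```bash
cat > meas3.py <<'E'
from h import *
F=6
s=load('top');x0,x1,y0,y1=205,280,168,238
c=cv2.resize(s['color'][y0:y1,x0:x1],None,fx=F,fy=F,interpolation=cv2.INTER_CUBIC).astype(int)
m=(c[...,0]-c[...,2]<8).astype(np.uint8)
m=cv2.morphologyEx(m,cv2.MORPH_OPEN,np.ones((5,5),np.uint8))
cs,_=cv2.findContours(m,cv2.RETR_EXTERNAL,cv2.CHAIN_APPROX_NONE);k=max(cs,key=cv2.contourArea).reshape(-1,2)
P=onz(s,(k+.5)/F-.5+[x0,y0],.012)[:,:2]*1000
a=np.deg2rad(14.6);ex=np.array([np.cos(a),np.sin(a)]);ey=np.array([-ex[1],ex[0]])
O=np.array([484.6,272.3])
L=np.c_[(P-O)@ex,(P-O)@ey]
for nm,sel in dict(front=(L[:,0]<-60)&(abs(L[:,1]-15)<80),right=(L[:,1]<-65)&(abs(L[:,0])<55),left=(L[:,1]>95)&(abs(L[:,0]+20)<35)).items():
    Q=L[sel].astype(np.float32);v=cv2.fitLine(Q,cv2.DIST_HUBER,0,.01,.01).ravel()
    print(nm,np.median(Q,0).round(2),np.rad2deg(np.arctan2(v[1],v[0])).round(2),len(Q))
# others
print('bottle base approx',onz(s,[325,201],.1)[0].round(3))
print('cyl foot',onz(s,[327,235],.005)[0].round(3)); t=load('side'); print(onz(t,[284.5,213],.005)[0].round(3))
print('clear bottle',onz(t,[315,212],0)[0].round(3),'brown',onz(s,[395,187],.08)[0].round(3),onz(t,[333,250],0)[0].round(3))
print('red',onz(s,[244,163],.086)[0].round(3), 'knobtop',onz(s,[236.5,181.5],.09)[0].round(3))
# jaws gray profile at z=.042 across caliper y at x=-20
g=cv2.cvtColor(s['color'],cv2.COLOR_RGB2GRAY).astype(np.float32)
for X in(-40,-10,20):
    Y=np.arange(-75,60,2.);W=np.c_[O+X*ex+Y[:,None]*ey,np.full(len(Y),42)]/1000
    uv=proj(s,W).astype(np.float32);v=cv2.remap(g,uv[:,0],uv[:,1],cv2.INTER_CUBIC).ravel()
    print(X,[(int(y),int(q)) for y,q in zip(Y,v)])
E
python3 meas3.py
```

```text
front [-74.09  14.86] 89.88 264
right [ -0.36 -83.82] -0.06 178
left [-19.91 113.43] -0.24 114
bottle base approx [ 0.491 -0.008  0.1  ]
cyl foot [ 0.385 -0.018  0.005]
[ 0.391 -0.019  0.005]
clear bottle [0.5 0.  0. ] brown [ 0.549 -0.247  0.08 ] [ 0.56  -0.259  0.   ]
red [0.619 0.274 0.086] knobtop [0.553 0.295 0.09 ]
-40 [(-75, 94), (-73, 95), (-71, 89), (-69, 76), (-67, 75), (-65, 90), (-63, 121), (-61, 142), (-59, 145), (-57, 140), (-55, 142), (-53, 141), (-51, 140), (-49, 123), (-47, 99), (-45, 90), (-43, 95), (-41, 96), (-39, 96), (-37, 96), (-35, 97), (-33, 97), (-31, 98), (-29, 97), (-27, 97), (-25, 96), (-23, 97), (-21, 87), (-19, 65), (-17, 62), (-15, 81), (-13, 116), (-11, 143), (-9, 149), (-7, 142), (-5, 145), (-3, 139), (-1, 128), (1, 108), (3, 90), (5, 88), (7, 95), (9, 96), (11, 96), (13, 97), (15, 97), (17, 96), (19, 95), (21, 95), (23, 95), (25, 95), (27, 95), (29, 94), (31, 95), (33, 95), (35, 95), (37, 95), (39, 96), (41, 95), (43, 95), (45, 95), (47, 96), (49, 95), (51, 94), (53, 94), (55, 95), (57, 96), (59, 95)]
-10 [(-75, 91), (-73, 89), (-71, 85), (-69, 79),
[... 710 characters left out ...]
71, 80), (-69, 77), (-67, 81), (-65, 115), (-63, 153), (-61, 155), (-59, 139), (-57, 139), (-55, 138), (-53, 134), (-51, 116), (-49, 92), (-47, 80), (-45, 88), (-43, 91), (-41, 90), (-39, 90), (-37, 90), (-35, 90), (-33, 90), (-31, 91), (-29, 90), (-27, 90), (-25, 92), (-23, 91), (-21, 80), (-19, 75), (-17, 81), (-15, 108), (-13, 138), (-11, 149), (-9, 141), (-7, 140), (-5, 138), (-3, 135), (-1, 121), (1, 104), (3, 91), (5, 90), (7, 90), (9, 91), (11, 92), (13, 93), (15, 93), (17, 93), (19, 93), (21, 92), (23, 92), (25, 92), (27, 92), (29, 93), (31, 94), (33, 94), (35, 94), (37, 93), (39, 94), (41, 94), (43, 94), (45, 93), (47, 92), (49, 92), (51, 92), (53, 93), (55, 94), (57, 93), (59, 92)]
```

play_rows(deltas="30 -24 0 0 0 6; 30 -24 0 0 0 6; 30 -24 0 0 0 6; 30 -24 0 0 0 6; 30 -24 0 0 0 6.2", gripper=60)

```text
t: 0.52
tcp_pos: [0.3201, 0.4803, 0.4045]
ee_rot: [-0.0, -0.129, 0.992, -0.0]
contact_force: [0.5, 0.3, 0.8]
width: 0.0638
```

play_rows(deltas="30 -24 0 0 0 0; 30 -24 0 0 0 0; 30 -24 0 0 0 0; 30 -24 0 0 0 0; 30 -24 0 0 0 0")

```text
t: 0.93
tcp_pos: [0.4701, 0.3602, 0.4046]
ee_rot: [-0.0, -0.126, 0.992, -0.0]
contact_force: [-0.0, 0.8, -0.2]
width: 0.0598
```

```bash
cat >> h.py <<'E'
def st():
    s=readout.state();q=s['ee_rot']
    from scipy.spatial.transform import Rotation as R
    M=R.from_quat(q[[1,2,3,0]]).as_matrix()
    print('t',round(s['t'],2),'tcp',(s['tcp_pos']*1000).round(1),'yang',np.rad2deg(np.arctan2(M[1,1],M[0,1])).round(2),'z',M[:,2].round(4),'F',s['contact_force'].round(1),'T',s['torque'].round(2),'w',round(s['width']*1000,1),'q',s['qpos'].round(2))
E
python3 -c "from h import *;st()"
```

```text
t 0.93 tcp [470.1 360.2 404.6] yang 104.52 z [-3.e-04 -1.e-04 -1.e+00] F [-0.   0.8 -0.2] T [ 0.02 -0.    0.  ] w 59.8 q [-0.81  0.26  0.1   1.56 -0.03  1.33  1.11]
```

play_rows(deltas="28 -21 0 0 0 0; 28 -21 0 0 0 0; 29 -20 0 0 0 0; 0 0 -35 0 0 0; 0 0 -35 0 0 0")

```text
t: 1.35
tcp_pos: [0.5563, 0.2975, 0.3353]
ee_rot: [0.002, -0.124, 0.992, 0.0]
contact_force: [-1.0, 0.5, -1.8]
width: 0.0601
```

Run:
```python
from h import *
st()
s=snap('side');c=s['color'][:,:,::-1]
cv2.imwrite('pics/s1.png',cv2.resize(c[110:200,280:400],None,fx=5,fy=5,interpolation=cv2.INTER_CUBIC))
s=snap('top');c=s['color'][:,:,::-1]
cv2.imwrite('pics/t1.png',cv2.resize(c[140:240,190:310],None,fx=5,fy=5,interpolation=cv2.INTER_CUBIC))
```

```text
t 1.35 tcp [556.3 297.5 335.3] yang 104.25 z [ 0.0039  0.0013 -1.    ] F [-1.   0.5 -1.8] T [0.1  0.09 0.05] w 60.1 q [-0.68  0.39  0.15  1.54 -0.06  1.21  1.3 ]
```

View pics/s1.png

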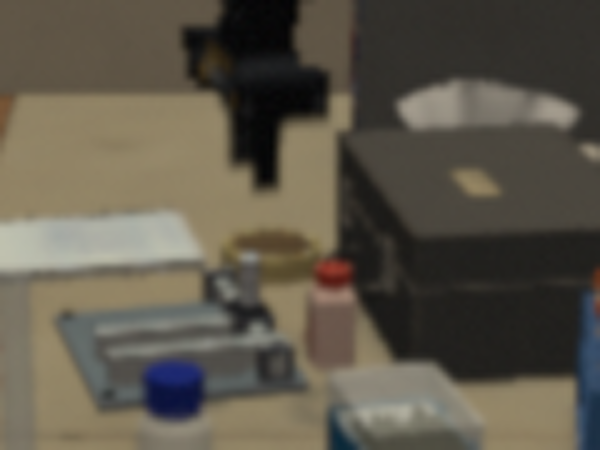

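View pics/t1.png

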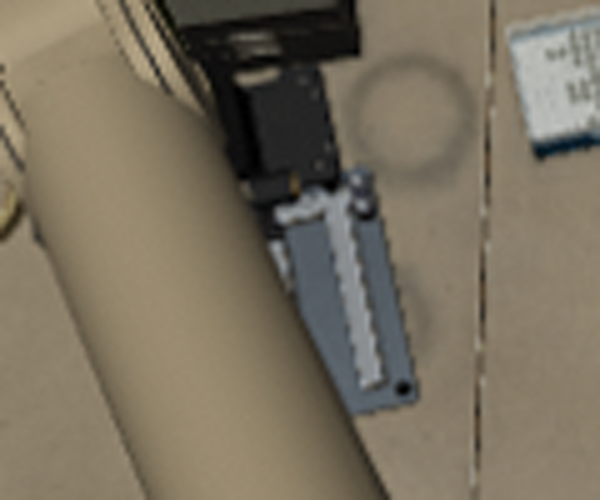

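The side view shows the gripper above the caliper, with the knob top at about (329.6,161.6) and the case to its right. I'll check the knob across both views and the case clearance.

Run:
```python
from h import *
s=load('side')
print('knob top side',onz(s,[329.6,162],.09).round(3), 'knob bottom',onz(s,[330,171.5],.05).round(3))
print('pred knob px',proj(s,[[.5551,.2978,.09],[.5551,.2978,.05]]).round(1))
# case front edges via depth
for uv in [(352,140),(363,157),(380,155),(355,150),(345,140),(350,136)]:
    print(uv,dep(s,uv).round(3))
print('tips px pred',proj(s,[[.5563,.2975,.3353-.182]]).round(1))
```

```text
knob top side [[0.556 0.283 0.09 ]] knob bottom [[0.558 0.277 0.05 ]]
pred knob px [[329.3 160.8]
 [329.3 169.7]]
(352, 140) [[0.658 0.456 0.132]]
(363, 157) [[0.688 0.224 0.133]]
(380, 155) [[0.759 0.251 0.132]]
(355, 150) [[0.665 0.351 0.12 ]]
(345, 140) [[0.651 0.887 0.001]]
(350, 136) [[0.653 0.516 0.133]]
tips px pred [[329.8 146.3]]
```

play_rows(deltas="0 0 -33 0 0 0; 0 0 -33 0 0 0; 0 0 -20 0 0 0; 0 0 -13 0 0 0; 0 0 0 0 0 0")

```text
t: 1.87
tcp_pos: [0.5533, 0.3, 0.2344]
ee_rot: [-0.001, -0.127, 0.992, -0.001]
contact_force: [-0.5, -0.4, 0.3]
width: 0.0597
```

Run:
```python
from h import *
st()
s=snap('side');c=s['color'][:,:,::-1]
cv2.imwrite('pics/s2.png',cv2.resize(c[130:200,290:370],None,fx=8,fy=8,interpolation=cv2.INTER_CUBIC))
```

```text
t 1.87 tcp [553.3 300.  234.4] yang 104.56 z [-0.0028 -0.0015 -1.    ] F [-0.5 -0.4  0.3] T [-0.04  0.05 -0.03] w 59.7 q [-0.67  0.48  0.13  1.63 -0.07  1.03  1.31]
```

View pics/s2.png

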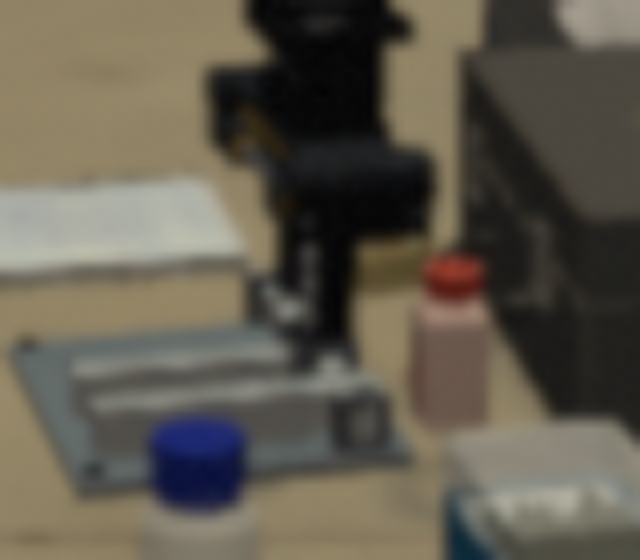

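play_rows(deltas="1.5 -1 1 0 0 0; 0 0 0 0 0 0; 0 0 0 0 0 0; 0 0 0 0 0 0; 0 0 0 0 0 0", gripper=0, newtons=12)

```text
t: 2.33
tcp_pos: [0.5556, 0.2988, 0.2376]
ee_rot: [0.0, -0.126, 0.992, 0.0]
contact_force: [-0.5, -0.4, 0.1]
width: 0.0345
```

```bash
python3 -c "from h import *;st()"
```

```text
t 2.33 tcp [555.6 298.8 237.6] yang 104.51 z [ 8.e-04  7.e-04 -1.e+00] F [-0.5 -0.4  0.1] T [0.02 0.01 0.02] w 34.5 q [-0.67  0.48  0.14  1.63 -0.07  1.03  1.31]
```

play_rows(deltas="0 0 0 0 0 0; 0 0 0 0 0 0; 0 0 0 0 0 0; 0 0 0 0 0 0; 0 0 0 0 0 0")

```text
t: 2.75
tcp_pos: [0.5555, 0.2986, 0.2368]
ee_rot: [-0.0, -0.126, 0.992, -0.0]
contact_force: [-0.8, -1.1, 1.1]
width: 0.0156
```

```bash
python3 -c "from h import *;st()"
```

```text
t 2.75 tcp [555.5 298.6 236.8] yang 104.5 z [-1.e-04 -1.e-04 -1.e+00] F [-0.8 -1.1  1.1] T [-0.2   0.1  -0.02] w 15.6 q [-0.67  0.48  0.14  1.63 -0.07  1.03  1.31]
```

play_rows(deltas="-1 3.87 0 0 0 0; -2 7.74 0 0 0 0; -2.5 9.68 0 0 0 0; -2.5 9.68 0 0 0 0; -2.5 9.68 0 0 0 0")

```text
t: 3.17
tcp_pos: [0.545, 0.3395, 0.2368]
ee_rot: [-0.0, -0.126, 0.992, -0.0]
contact_force: [1.2, -4.8, 3.3]
width: 0.0156
```

play_rows(deltas="-2.5 9.68 0 0 0 0; -1.5 5.81 0 0 0 0; -1 3.87 0 0 0 0; 0 0 0 0 0 0; 0 0 0 0 0 0")

```text
t: 3.58
tcp_pos: [0.5395, 0.3601, 0.2368]
ee_rot: [0.0, -0.127, 0.992, 0.001]
contact_force: [1.1, 4.9, -1.0]
width: 0.0153
```

```bash
python3 -c "from h import *;st()"
```

```text
t 3.58 tcp [539.5 360.1 236.8] yang 104.58 z [ 1.0e-04  2.3e-03 -1.0e+00] F [ 1.1  4.9 -1. ] T [ 0.94 -0.13  0.06] w 15.3 q [-0.75  0.52  0.12  1.58 -0.07  1.05  1.21]
```

play_rows(deltas="0 0 0 0 0 0; 0 0 0 0 0 0; 0 0 0 0 0 0; 0 0 0 0 0 0; 0 0 0 0 0 0", gripper=60)

```text
t: 4.0
tcp_pos: [0.5401, 0.3584, 0.2367]
ee_rot: [-0.0, -0.126, 0.992, -0.0]
contact_force: [-0.1, -0.1, -0.2]
width: 0.0409
```

```bash
python3 -c "from h import *;st()"
```

```text
t 4.0 tcp [540.1 358.4 236.7] yang 104.49 z [-2.e-04 -2.e-04 -1.e+00] F [-0.1 -0.1 -0.2] T [ 0.    0.04 -0.04] w 40.9 q [-0.75  0.52  0.12  1.58 -0.07  1.05  1.21]
```

play_rows(deltas="0 0 20 0 0 0; 0 0 40 0 0 0; 0 0 40 0 0 0; 0 0 40 0 0 0; 0 0 40 0 0 0")

```text
t: 4.42
tcp_pos: [0.5397, 0.3583, 0.4188]
ee_rot: [-0.0, -0.126, 0.992, 0.0]
contact_force: [0.8, 0.8, -0.4]
width: 0.0594
```

play_rows(deltas="-5 -28 0 0 0 -7; -5 -28 0 0 0 -7; -5 -28 0 0 0 -7; -5 -28 0 0 0 -7; -5 -28 0 0 0 -7")

```text
t: 4.83
tcp_pos: [0.5145, 0.2172, 0.4168]
ee_rot: [-0.0, 0.181, 0.983, 0.0]
contact_force: [0.1, 0.3, 0.1]
width: 0.0598
```

play_rows(deltas="-5 -28 0 0 0 -7; -5 -28 0 0 0 -7; -5 -28 0 0 0 -7; -5 -28 0 0 0 -7; -5 -28 0 0 0 -7")

```text
t: 5.25
tcp_pos: [0.4894, 0.0772, 0.4169]
ee_rot: [-0.0, 0.468, 0.884, 0.0]
contact_force: [0.0, 0.6, 0.6]
width: 0.06
```

play_rows(deltas="-5 -28 0 0 0 -7; -5 -28 0 0 0 -7; -5 -28 0 0 0 -7; -5 -28 0 0 0 -7; -5 -28 0 0 0 -7")

```text
t: 5.67
tcp_pos: [0.4643, -0.0628, 0.4169]
ee_rot: [-0.0, 0.712, 0.702, 0.0]
contact_force: [0.3, 0.0, 0.8]
width: 0.0603
```

Run:
```python
from h import *
st()
s=snap('side','s3.png');s=snap('top','t3.png')
```

```text
t 5.67 tcp [464.3 -62.8 416.9] yang -0.85 z [ 4.e-04  4.e-04 -1.e+00] F [0.3 0.  0.8] T [-0.1   0.02 -0.01] w 60.3 q [-0.49 -0.05  0.51  1.86  0.03  1.33  0.  ]
```

View pics/t3.png

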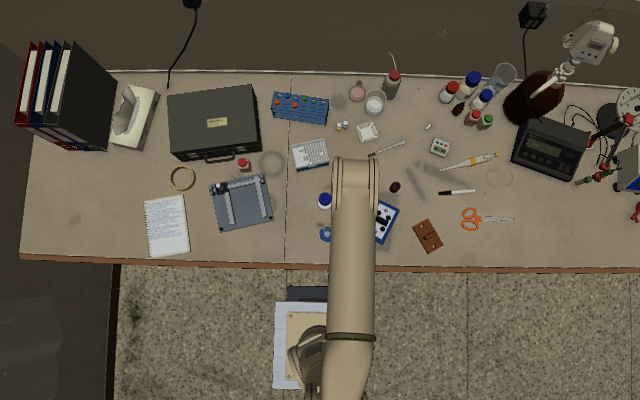

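play_rows(deltas="-6.7 -35 0 0 0 -6.4; -6.7 -35 0 0 0 -6.4; -6.7 -35 0 0 0 -6.4; -6.7 -35 0 0 0 -6.4; 0 0 -30 0 0 0", gripper=34)

```text
t: 6.18
tcp_pos: [0.4372, -0.2083, 0.3912]
ee_rot: [0.004, 0.852, 0.523, 0.003]
contact_force: [1.3, -0.9, -0.1]
width: 0.037
```

play_rows(deltas="0 0 -40 0 0 0; 0 0 -35 0 0 0; 0 0 -20 0 0 0; 0 0 0 0 0 0; 0 0 0 0 0 0")

```text
t: 6.6
tcp_pos: [0.4382, -0.201, 0.2917]
ee_rot: [-0.0, 0.848, 0.53, -0.001]
contact_force: [0.1, -0.3, 0.7]
width: 0.0337
```

Run:
```python
from h import *
st()
s=load('top')
a=np.deg2rad(14.5);ex=np.array([np.cos(a),np.sin(a)]);ey=np.array([-ex[1],ex[0]]);O=np.array([484.3,272.2])
g=cv2.cvtColor(s['color'],cv2.COLOR_RGB2GRAY).astype(np.float32)
for X in(-40,0,30):
    Y=np.arange(-75,90,1.);W=np.c_[O+X*ex+Y[:,None]*ey,np.full(len(Y),42)]/1000
    uv=proj(s,W).astype(np.float32);v=cv2.remap(g,uv[:,0],uv[:,1],cv2.INTER_CUBIC).ravel()
    w=v>116; print(X,[Y[i] for i in range(1,len(Y)) if w[i]!=w[i-1]])
s=snap('side');c=s['color'][:,:,::-1]
cv2.imwrite('pics/s4.png',cv2.resize(c[170:260,260:360],None,fx=6,fy=6,interpolation=cv2.INTER_CUBIC))
```

```text
t 6.6 tcp [ 438.2 -201.   291.7] yang -26.05 z [-1.7e-03 -2.0e-04 -1.0e+00] F [ 0.1 -0.3  0.7] T [-0.12  0.05 -0.02] w 33.7 q [-0.3   0.12  0.68  2.   -0.09  1.05 -0.03]
-40 [np.float64(-63.0), np.float64(-48.0), np.float64(50.0), np.float64(64.0)]
0 [np.float64(-63.0), np.float64(-50.0), np.float64(50.0), np.float64(65.0)]
30 [np.float64(-63.0), np.float64(-49.0), np.float64(51.0), np.float64(65.0)]
```

View pics/s4.png

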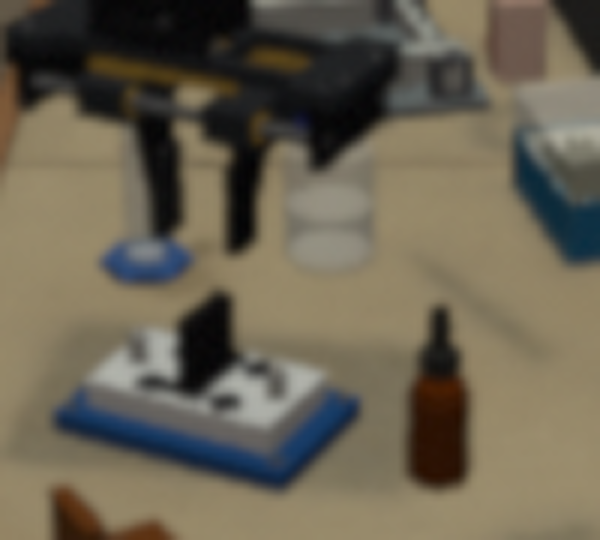

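play_rows(deltas="0 0 -20 0 0 0; 0 0 -15 0 0 0; 0 0 0 0 0 0; 0 0 0 0 0 0")

```text
t: 6.98
tcp_pos: [0.4387, -0.2014, 0.2581]
ee_rot: [0.0, 0.848, 0.529, 0.0]
contact_force: [0.2, -0.8, -0.4]
width: 0.034
```

```bash
python3 -c "from h import *;st()"
```

```text
t 6.98 tcp [ 438.7 -201.4  258.1] yang -26.07 z [ 1.2e-03 -2.0e-04 -1.0e+00] F [ 0.2 -0.8 -0.4] T [-0.1   0.09 -0.03] w 34.0 q [-0.29  0.18  0.68  2.03 -0.14  0.98  0.01]
```

play_rows(deltas="-1.2 -1.5 -12 0 0 -0.35; 0 0 -12 0 0 0; 0 0 -8 0 0 0; 0 0 0 0 0 0; 0 0 0 0 0 0")

```text
t: 7.4
tcp_pos: [0.4373, -0.2029, 0.2256]
ee_rot: [0.0, 0.85, 0.527, 0.0]
contact_force: [-1.1, 0.1, 1.0]
width: 0.0337
```

play_rows(deltas="0 0 0 0 0 0; 0 0 0 0 0 0; 0 0 0 0 0 0; 0 0 0 0 0 0; 0 0 0 0 0 0", gripper=0, newtons=8)

```text
t: 7.82
tcp_pos: [0.4371, -0.2028, 0.2251]
ee_rot: [0.0, 0.85, 0.527, 0.0]
contact_force: [-1.4, 0.7, 4.0]
width: 0.012
```

Run:
```python
from h import *
st()
s=snap('side');c=s['color'][:,:,::-1]
cv2.imwrite('pics/s5.png',cv2.resize(c[170:260,260:360],None,fx=6,fy=6,interpolation=cv2.INTER_CUBIC))
```

```text
t 7.82 tcp [ 437.1 -202.8  225.1] yang -26.43 z [ 4.e-04  0.e+00 -1.e+00] F [-1.4  0.7  4. ] T [-0.02  0.18 -0.01] w 12.0 q [-0.26  0.24  0.67  2.05 -0.19  0.91  0.05]
```

View pics/s5.png

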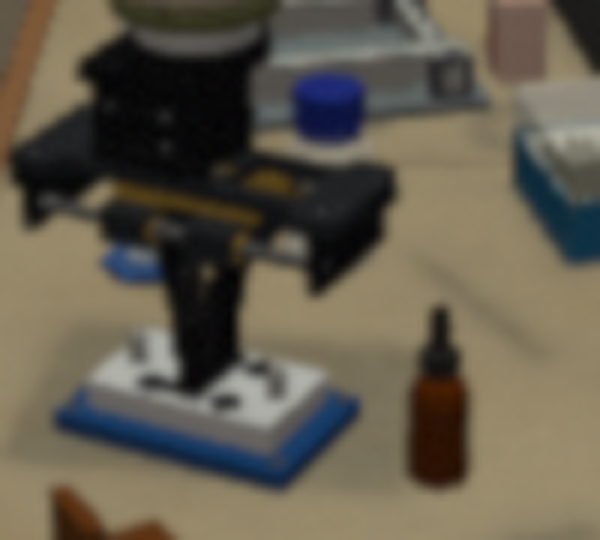

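The grip is pinched at 12.0 mm with low side force. Next I firm the grip and lift slowly.

play_rows(deltas="0 0 0 0 0 0; 0 0 0 0 0 0; 0 0 1 0 0 0; 0 0 2 0 0 0; 0 0 3 0 0 0", newtons=30)

```text
t: 8.28
tcp_pos: [0.4366, -0.2026, 0.2304]
ee_rot: [-0.0, 0.85, 0.527, -0.0]
contact_force: [-0.7, -0.3, -3.9]
width: 0.012
```

```bash
python3 -c "from h import *;st()"
```

```text
t 8.28 tcp [ 436.6 -202.6  230.4] yang -26.44 z [-1.2e-03  1.0e-04 -1.0e+00] F [-0.7 -0.3 -3.9] T [-0.11  0.06 -0.03] w 12.0 q [-0.27  0.23  0.67  2.05 -0.18  0.92  0.04]
```

play_rows(deltas="0 0 3 0 0 0; 0 0 4 0 0 0; 0 0 4 0 0 0; 0 0 4 0 0 0; 0 0 4 0 0 0")

```text
t: 8.7
tcp_pos: [0.437, -0.2028, 0.2503]
ee_rot: [0.0, 0.85, 0.527, 0.0]
contact_force: [-0.2, -0.6, -3.4]
width: 0.0118
```

play_rows(deltas="0 0 4 0 0 0; 0 0 4 0 0 0; 0 0 4 0 0 0; 0 0 4 0 0 0; 0 0 4 0 0 0")

```text
t: 9.12
tcp_pos: [0.4369, -0.2028, 0.2702]
ee_rot: [0.0, 0.85, 0.527, 0.0]
contact_force: [-0.4, 0.1, -3.5]
width: 0.012
```

Run:
```python
from h import *
st()
s=snap('side');c=s['color'][:,:,::-1]
cv2.imwrite('pics/s6.png',cv2.resize(c[160:260,260:360],None,fx=6,fy=6,interpolation=cv2.INTER_CUBIC))
```

```text
t 9.12 tcp [ 436.9 -202.8  270.2] yang -26.44 z [ 0. -0. -1.] F [-0.4  0.1 -3.5] T [-0.09  0.1  -0.01] w 12.0 q [-0.29  0.16  0.69  2.02 -0.12  1.   -0.01]
```

View pics/s6.png

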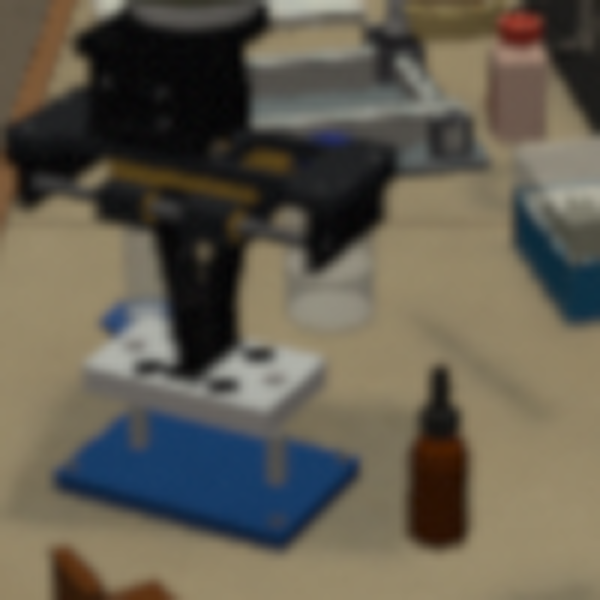

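play_rows(deltas="0 0 30 0 0 0; 0 0 40 0 0 0; 0 0 40 0 0 0; 0 0 40 0 0 0; 0 0 40 0 0 0")

```text
t: 9.58
tcp_pos: [0.4363, -0.203, 0.4618]
ee_rot: [0.0, 0.85, 0.526, 0.0]
contact_force: [1.0, -0.3, -3.6]
width: 0.0119
```

```bash
python3 -c "from h import *;st()"
```

```text
t 9.58 tcp [ 436.3 -203.   461.8] yang -26.48 z [ 4.e-04  2.e-04 -1.e+00] F [ 1.  -0.3 -3.6] T [-0.15 -0.11  0.02] w 11.9 q [-0.35 -0.06  0.68  1.77  0.04  1.42 -0.14]
```

play_rows(deltas="2 20 0 0 0 3; 4 34 0 0 0 3; 4 34 0 0 0 3; 4 34 0 0 0 3; 4 34 0 0 0 3")

```text
t: 10.0
tcp_pos: [0.4547, -0.0454, 0.4599]
ee_rot: [0.0, 0.773, 0.634, 0.0]
contact_force: [0.7, -0.9, -3.7]
width: 0.0119
```

play_rows(deltas="4 34 0 0 0 3; 4 34 0 0 0 3; 4 34 0 0 0 3; 4 34 0 0 0 3; 4 34 0 0 0 3")

```text
t: 10.42
tcp_pos: [0.4748, 0.1248, 0.4597]
ee_rot: [-0.0, 0.684, 0.73, 0.0]
contact_force: [0.4, -1.2, -3.2]
width: 0.0118
```

play_rows(deltas="4 34 0 0 0 3; 4 34 0 0 0 3; 4 34 0 0 0 3; 2 20 0 0 0 2; 0 0 0 0 0 0")

```text
t: 10.83
tcp_pos: [0.488, 0.2505, 0.4587]
ee_rot: [-0.001, 0.608, 0.794, -0.0]
contact_force: [-0.5, 0.1, -3.8]
width: 0.012
```

```bash
python3 -c "from h import *;st()"
```

```text
t 10.83 tcp [488.  250.5 458.7] yang 15.07 z [-1.6e-03  6.0e-04 -1.0e+00] F [-0.5  0.1 -3.8] T [-0.03  0.12  0.  ] w 12.0 q [-0.77  0.13  0.24  1.59 -0.03  1.42 -0.27]
```

play_rows(deltas="0 8 -20 0 0 0; 0 0 -40 0 0 0; 0 0 -40 0 0 0; 0 0 -20 0 0 0; 0 0 0 0 0 0")

```text
t: 11.25
tcp_pos: [0.4876, 0.2521, 0.3346]
ee_rot: [-0.001, 0.612, 0.791, -0.004]
contact_force: [-0.8, -0.3, -3.4]
width: 0.0116
```

play_rows(deltas="0 0 -20 0 0 0; 0 0 0 0 0 0")

```text
t: 11.42
tcp_pos: [0.4887, 0.2528, 0.3185]
ee_rot: [-0.0, 0.612, 0.791, -0.001]
contact_force: [-1.4, 0.0, -4.8]
width: 0.0119
```

Run:
```python
from h import *
st()
s=snap('side');c=s['color'][:,:,::-1]
cv2.imwrite('pics/s7.png',cv2.resize(c[110:210,270:370],None,fx=6,fy=6,interpolation=cv2.INTER_CUBIC))
s=snap('top');c=s['color'][:,:,::-1]
cv2.imwrite('pics/t7.png',cv2.resize(c[150:250,200:300],None,fx=6,fy=6,interpolation=cv2.INTER_CUBIC))
```

```text
t 11.42 tcp [488.7 252.8 318.5] yang 14.53 z [-0.0019 -0.0016 -1.    ] F [-1.4  0.  -4.8] T [-0.13  0.12 -0.01] w 11.9 q [-0.76  0.23  0.23  1.78 -0.06  1.14 -0.26]
```

View pics/s7.png

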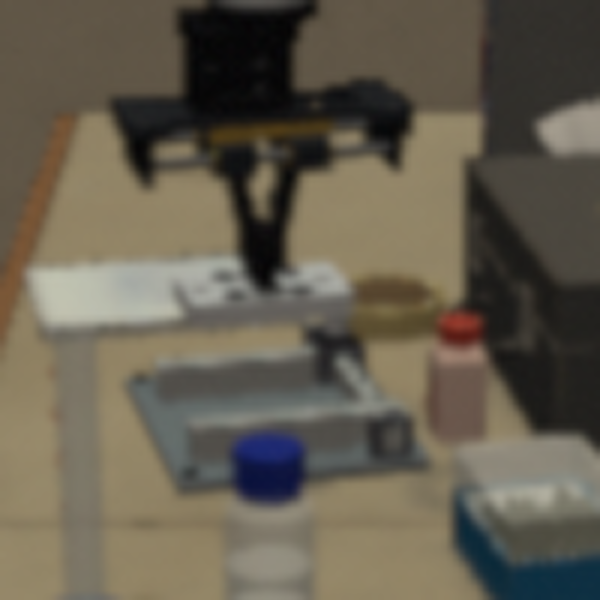

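View pics/t7.png

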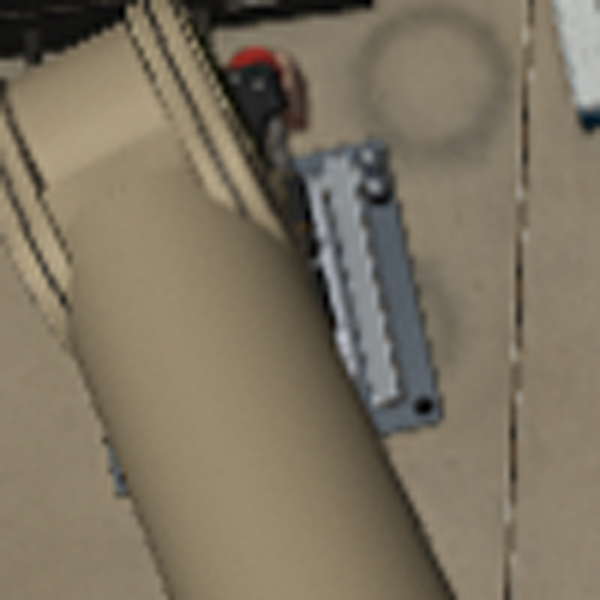

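play_rows(deltas="-0.9 3 -15 0 0 0; 0 2.8 -20 0 0 0; 0 0 -20 0 0 0; 0 0 -8 0 0 0; 0 0 0 0 0 0")

```text
t: 11.93
tcp_pos: [0.4879, 0.2589, 0.2565]
ee_rot: [-0.0, 0.612, 0.791, -0.001]
contact_force: [-0.4, 0.0, -3.7]
width: 0.0118
```

play_rows(deltas="0 0 0 0 0 0; 0 0 0 0 0 0")

```text
t: 12.1
tcp_pos: [0.4888, 0.2593, 0.2586]
ee_rot: [0.0, 0.612, 0.791, 0.001]
contact_force: [-0.4, -0.6, -4.6]
width: 0.0119
```

Run:
```python
from h import *
st()
s=snap('side');c=s['color'][:,:,::-1]
cv2.imwrite('pics/s8.png',cv2.resize(c[130:205,285:365],None,fx=8,fy=8,interpolation=cv2.INTER_CUBIC))
```

```text
t 12.1 tcp [488.8 259.3 258.6] yang 14.55 z [ 0.0022  0.0014 -1.    ] F [-0.4 -0.6 -4.6] T [-0.11  0.01 -0.  ] w 11.9 q [-0.76  0.31  0.22  1.83 -0.08  1.01 -0.25]
```

View pics/s8.png

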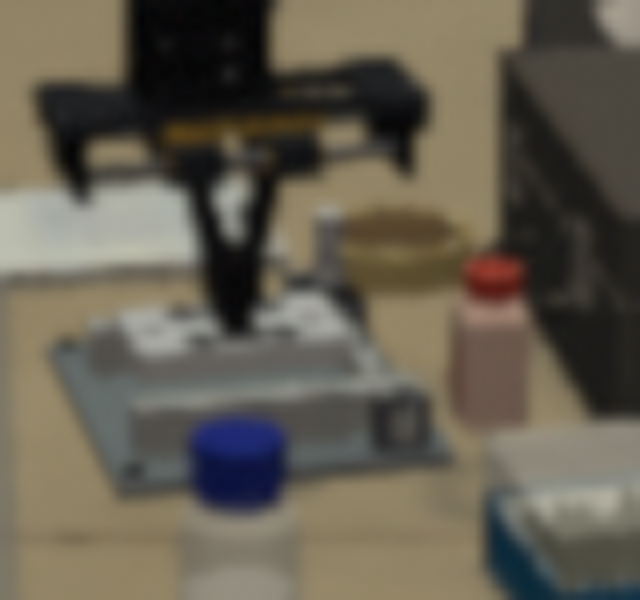

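play_rows(deltas="0 0 -8 0 0 0; 0 0 -8 0 0 0; 0 0 -6 0 0 0; 0 0 -4 0 0 0; 0 0 0 0 0 0")

```text
t: 12.57
tcp_pos: [0.4877, 0.2588, 0.2294]
ee_rot: [-0.0, 0.612, 0.791, -0.001]
contact_force: [-0.2, 0.1, -3.4]
width: 0.0119
```

play_rows(deltas="0 0 0 0 0 0; 0 0 0 0 0 0")

```text
t: 12.73
tcp_pos: [0.4882, 0.2591, 0.2309]
ee_rot: [0.0, 0.612, 0.791, 0.0]
contact_force: [-0.7, -0.1, -3.0]
width: 0.0116
```

Run:
```python
from h import *
st()
```

```text
t 12.73 tcp [488.2 259.1 230.9] yang 14.56 z [ 3.e-04  1.e-04 -1.e+00] F [-0.7 -0.1 -3. ] T [-0.1   0.02  0.02] w 11.6 q [-0.75  0.34  0.21  1.85 -0.09  0.96 -0.25]
```

play_rows(deltas="0 0 -2 0 0 0; 0 0 -2 0 0 0; 0 0 -1 0 0 0; 0 0 -1 0 0 0; 0 0 0 0 0 0")

```text
t: 13.15
tcp_pos: [0.488, 0.259, 0.2246]
ee_rot: [-0.0, 0.612, 0.791, -0.0]
contact_force: [-0.6, -0.4, -3.5]
width: 0.0116
```

play_rows(deltas="0 0 -1 0 0 0; 0 0 0 0 0 0; 0 0 0 0 0 0")

```text
t: 13.4
tcp_pos: [0.4881, 0.2591, 0.2238]
ee_rot: [0.0, 0.612, 0.791, 0.0]
contact_force: [1.1, -0.0, -3.3]
width: 0.012
```

Run:
```python
from h import *
st()
```

```text
t 13.4 tcp [488.1 259.1 223.8] yang 14.56 z [ 1.e-04  1.e-04 -1.e+00] F [ 1.1 -0.  -3.3] T [-0.11  0.07  0.01] w 12.0 q [-0.75  0.35  0.21  1.86 -0.09  0.94 -0.25]
```

play_rows(deltas="0 0 -0.7 0 0 0; 0 0 -0.5 0 0 0; 0 0 0 0 0 0; 0 0 0 0 0 0")

```text
t: 13.73
tcp_pos: [0.4882, 0.2591, 0.2231]
ee_rot: [0.0, 0.612, 0.791, 0.0]
contact_force: [-2.8, -1.5, 5.6]
width: 0.0115
```

Run:
```python
from h import *
st()
```

```text
t 13.73 tcp [488.2 259.1 223.1] yang 14.56 z [ 3.e-04  3.e-04 -1.e+00] F [-2.8 -1.5  5.6] T [-0.47  0.77  0.04] w 11.5 q [-0.75  0.35  0.21  1.86 -0.09  0.94 -0.24]
```

The plate is seated: Fz rose from -3.4 to +5.6. Now I release gently and rise.

play_rows(deltas="0 0 0.5 0 0 0; 0 0 0 0 0 0; 0 0 0 0 0 0; 0 0 0 0 0 0; 0 0 0 0 0 0", gripper=36, newtons=5)

```text
t: 14.15
tcp_pos: [0.4881, 0.2591, 0.223]
ee_rot: [0.0, 0.612, 0.791, 0.0]
contact_force: [-0.5, -1.0, -0.3]
width: 0.0334
```

play_rows(deltas="0 0 5 0 0 0; 0 0 20 0 0 0; 0 0 35 0 0 0; 0 0 35 0 0 0; 0 0 25 0 0 0")

```text
t: 14.57
tcp_pos: [0.4883, 0.259, 0.3464]
ee_rot: [0.0, 0.612, 0.791, 0.001]
contact_force: [0.5, 0.2, -0.5]
width: 0.0362
```

Run:
```python
from h import *
st()
s=snap('side');c=s['color'][:,:,::-1]
cv2.imwrite('pics/s9.png',cv2.resize(c[130:205,285:365],None,fx=8,fy=8,interpolation=cv2.INTER_CUBIC))
```

```text
t 14.57 tcp [488.3 259.  346.4] yang 14.54 z [ 0.0022  0.0015 -1.    ] F [ 0.5  0.2 -0.5] T [-0.05  0.03 -0.03] w 36.2 q [-0.77  0.21  0.23  1.75 -0.05  1.19 -0.27]
```

View pics/s9.png

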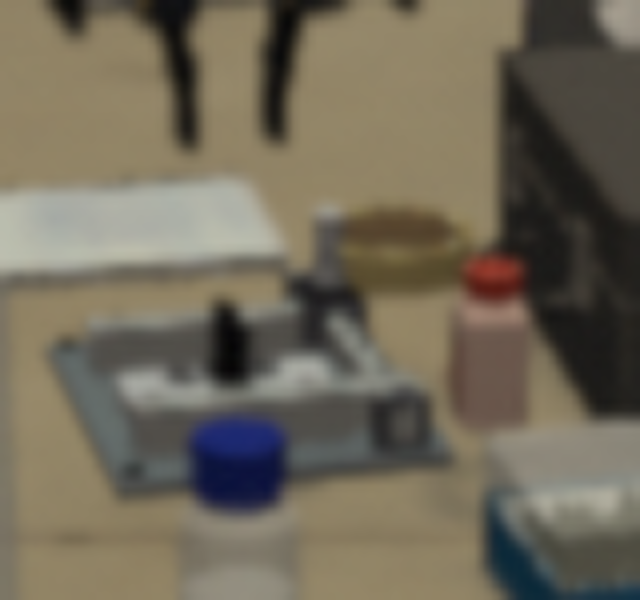

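play_rows(deltas="-20 20 14 0 0 7; -28 28 0 0 0 7; -28 28 0 0 0 7; -28 28 0 0 0 7; -28 28 0 0 0 7", gripper=60)

```text
t: 15.03
tcp_pos: [0.3546, 0.3919, 0.3575]
ee_rot: [0.0, 0.343, 0.939, 0.0]
contact_force: [0.9, 1.3, 0.1]
width: 0.0579
```

play_rows(deltas="-28 28 0 0 0 7; -28 28 0 0 0 7; -20 20 0 0 0 7; 0 0 0 0 0 7; 0 0 0 0 0 7")

```text
t: 15.45
tcp_pos: [0.278, 0.4685, 0.3571]
ee_rot: [-0.0, 0.042, 0.999, 0.0]
contact_force: [1.0, -0.3, -0.5]
width: 0.0598
```

Run:
```python
from h import *
st()
s=snap('top');c=s['color'][:,:,::-1]
cv2.imwrite('pics/t10.png',cv2.resize(c[165:240,195:285],None,fx=8,fy=8,interpolation=cv2.INTER_CUBIC))
a=np.deg2rad(14.5);ex=np.array([np.cos(a),np.sin(a)]);ey=np.array([-ex[1],ex[0]]);O=np.array([484.3,272.2])
g=cv2.cvtColor(s['color'],cv2.COLOR_RGB2GRAY).astype(np.float32)
for z in(28,42):
  for X in(-50,-30,35,50):
    Y=np.arange(-75,90,1.);W=np.c_[O+X*ex+Y[:,None]*ey,np.full(len(Y),z)]/1000
    uv=proj(s,W).astype(np.float32);v=cv2.remap(g,uv[:,0],uv[:,1],cv2.INTER_CUBIC).ravel()
    print(z,X,' '.join(f'{int(y)}:{int(q)}' for y,q in zip(Y,v) if y%2==0 and (-60<y<60)))
```

```text
t 15.45 tcp [278.  468.5 357.1] yang 85.15 z [-4.e-04  3.e-04 -1.e+00] F [ 1.  -0.3 -0.5] T [-0.07 -0.05 -0.  ] w 59.8 q [-1.04  0.19 -0.09  1.74  0.02  1.21  0.35]
28 -50 -58:152 -56:145 -54:147 -52:139 -50:129 -48:122 -46:126 -44:155 -42:181 -40:179 -38:175 -36:178 -34:182 -32:184 -30:184 -28:178 -26:171 -24:168 -22:169 -20:175 -18:183 -16:184 -14:176 -12:172 -10:171 -8:173 -6:176 -4:180 -2:184 0:182 2:177 4:174 6:171 8:170 10:175 12:179 14:177 16:158 18:131 20:106 22:98 24:95 26:99 28:99 30:98 32:98 34:97 36:96 38:96 40:98 42:100 44:97 46:76 48:60 50:75 52:111 54:133 56:145 58:142
28 -30 -58:145 -56:142 -54:143 -52:134 -50:123 -48:113 -46:126 -44:165 -42:179 -40:166 -38:150 -36:143 -34:128 -32:125 -30:143 -28:164 -26:172 -24:175 -22:175 -20:176 -18:178 -16:179 -14:178 -12:177 -10:177 -8:178 -6:176 -4:174 -2:165 0:157 2:136 4:123 6:121 8:134 10:155 12:169 14:172 16:157 18:134 20:108 22:95 24:93 26:96 28:95 30:95 32:96 34:95 36:95 38:95 40:95 42:101 44:97 46:78 48:62 50:64 52:93 54:126 56:144 58:143
28 35 -58:147 -56:139 -54:141 -52:137 -50:127 -48:121 -46:124 -44:153 -42:181 -40:18
[... 1748 characters left out ...]
:171 -22:158 -20:143 -18:128 -16:123 -14:131 -12:148 -10:164 -8:174 -6:177 -4:177 -2:179 0:179 2:177 4:178 6:180 8:181 10:176 12:172 14:153 16:126 18:99 20:92 22:88 24:91 26:91 28:91 30:91 32:92 34:92 36:93 38:93 40:94 42:90 44:64 46:53 48:91 50:138 52:148 54:148 56:141 58:139
42 50 -58:139 -56:139 -54:138 -52:136 -50:137 -48:140 -46:156 -44:174 -42:175 -40:168 -38:169 -36:171 -34:173 -32:173 -30:170 -28:165 -26:162 -24:168 -22:177 -20:181 -18:180 -16:178 -14:173 -12:171 -10:172 -8:174 -6:175 -4:174 -2:175 0:176 2:175 4:172 6:171 8:173 10:176 12:170 14:154 16:126 18:99 20:89 22:88 24:90 26:91 28:92 30:93 32:93 34:92 36:93 38:93 40:95 42:97 44:73 46:43 48:73 50:134 52:155 54:154 56:152 58:146
```

View pics/t10.png

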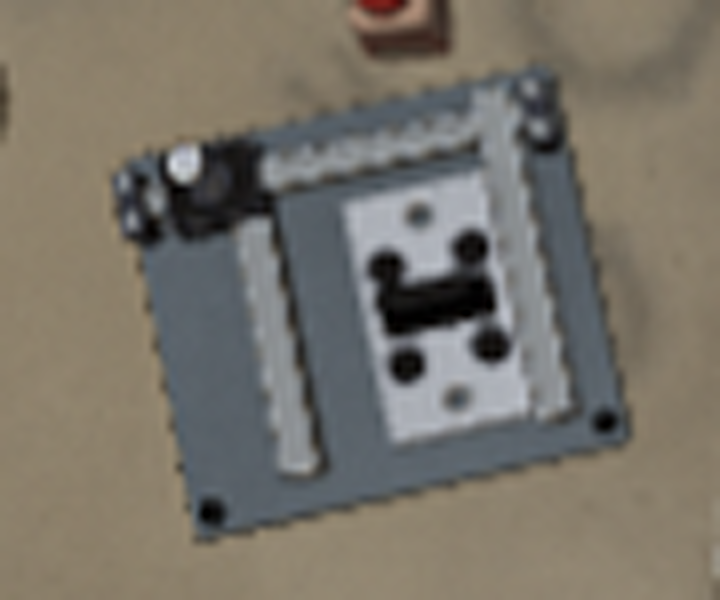

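The plate lies parallel between the jaws, about 3.5 mm off the fixed jaw and 32 mm from the sliding jaw; the knob is at about (218,185) in the full image. Next, back to the knob.

play_rows(deltas="37 -16 0 0 0 4; 37 -16 0 0 0 4; 37 -16 0 0 0 4; 37 -16 0 0 0 4; 37 -16 0 0 0 3.35")

```text
t: 15.92
tcp_pos: [0.4669, 0.3856, 0.3573]
ee_rot: [0.0, -0.121, 0.993, 0.0]
contact_force: [0.1, 0.6, 0.2]
width: 0.0599
```

play_rows(deltas="37 -16 0 0 0 0; 37 -13 0 0 0 0; 3 0 -20 0 0 0; 0 0 -30 0 0 0; 0 0 0 0 0 0")

```text
t: 16.33
tcp_pos: [0.5416, 0.3563, 0.3013]
ee_rot: [-0.003, -0.119, 0.993, -0.002]
contact_force: [-1.0, -1.4, -1.7]
width: 0.0601
```

Run:
```python
from h import *
st()
```

```text
t 16.33 tcp [541.6 356.3 301.3] yang 103.65 z [-0.0064 -0.0051 -1.    ] F [-1.  -1.4 -1.7] T [ 0.02  0.07 -0.06] w 60.1 q [-0.69  0.45  0.04  1.52 -0.02  1.18  1.17]
```

play_rows(deltas="0 0 0 0 0 0; 0 0 0 0 0 0; 0 0 0 0 0 0")

```text
t: 16.58
tcp_pos: [0.5421, 0.3586, 0.3092]
ee_rot: [0.001, -0.121, 0.993, 0.001]
contact_force: [-0.8, -0.2, 0.9]
width: 0.06
```

Run:
```python
from h import *
st()
```

```text
t 16.58 tcp [542.1 358.6 309.2] yang 103.91 z [ 0.0021  0.0018 -1.    ] F [-0.8 -0.2  0.9] T [ 0.05  0.07 -0.02] w 60.0 q [-0.69  0.45  0.04  1.51 -0.02  1.18  1.17]
```

play_rows(deltas="-2 0 -20 0 0 0.6; 0 0 -25 0 0 0; 0 0 -18 0 0 0; 0 0 -9 0 0 0; 0 0 0 0 0 0")

```text
t: 17.0
tcp_pos: [0.5396, 0.3581, 0.2343]
ee_rot: [-0.001, -0.126, 0.992, -0.0]
contact_force: [-0.6, -0.0, -0.1]
width: 0.0601
```

play_rows(deltas="0 0 0 0 0 0; 0 0 0 0 0 0; 0 0 0 0 0 0")

```text
t: 17.25
tcp_pos: [0.5406, 0.3584, 0.2369]
ee_rot: [0.001, -0.126, 0.992, 0.001]
contact_force: [-0.5, -0.6, -0.1]
width: 0.0602
```

Run:
```python
from h import *
st()
```

```text
t 17.25 tcp [540.6 358.4 236.9] yang 104.51 z [ 0.002   0.0016 -1.    ] F [-0.5 -0.6 -0.1] T [ 0.01  0.04 -0.06] w 60.2 q [-0.68  0.51  0.04  1.58 -0.02  1.05  1.18]
```

play_rows(deltas="0 0 0 0 0 0; 0 0 0 0 0 0; 0 0 0 0 0 0; 0 0 0 0 0 0; 0 0 0 0 0 0", gripper=0, newtons=10)

```text
t: 17.67
tcp_pos: [0.5401, 0.358, 0.2351]
ee_rot: [0.0, -0.126, 0.992, 0.0]
contact_force: [-0.5, -0.3, 0.0]
width: 0.0347
```

play_rows(deltas="0 0 0 0 0 0; 0 0 0 0 0 0; 0 0 0 0 0 0; 0 0 0 0 0 0; 0 0 0 0 0 0")

```text
t: 18.08
tcp_pos: [0.5399, 0.3586, 0.2351]
ee_rot: [0.0, -0.127, 0.992, 0.0]
contact_force: [0.7, 4.5, -1.2]
width: 0.0153
```

Run:
```python
from h import *
st()
```

```text
t 18.08 tcp [539.9 358.6 235.1] yang 104.54 z [-1.e-04  9.e-04 -1.e+00] F [ 0.7  4.5 -1.2] T [ 0.8  -0.02 -0.03] w 15.3 q [-0.68  0.52  0.04  1.58 -0.02  1.05  1.18]
```

play_rows(deltas="1 -3.87 0 0 0 0; 1.5 -5.81 0 0 0 0; 1.5 -5.81 0 0 0 0; 1.5 -5.81 0 0 0 0; 1 -3.87 0 0 0 0")

```text
t: 18.5
tcp_pos: [0.5467, 0.3322, 0.2351]
ee_rot: [-0.0, -0.126, 0.992, 0.0]
contact_force: [-0.7, 3.6, -2.7]
width: 0.0155
```

play_rows(deltas="0.5 -1.94 0 0 0 0; 0 0 0 0 0 0; 0 0 0 0 0 0")

```text
t: 18.75
tcp_pos: [0.5473, 0.3301, 0.235]
ee_rot: [-0.0, -0.126, 0.992, -0.001]
contact_force: [0.3, -0.2, 0.2]
width: 0.0151
```

Run:
```python
from h import *
st()
```

```text
t 18.75 tcp [547.3 330.1 235. ] yang 104.47 z [-2.0e-04 -1.3e-03 -1.0e+00] F [ 0.3 -0.2  0.2] T [-0.19  0.14  0.02] w 15.1 q [-0.65  0.5   0.04  1.6  -0.02  1.04  1.23]
```

play_rows(deltas="0.25 -0.97 0 0 0 0; 0.25 -0.97 0 0 0 0; 0.25 -0.97 0 0 0 0; 0 0 0 0 0 0")

```text
t: 19.08
tcp_pos: [0.5475, 0.3288, 0.2351]
ee_rot: [0.0, -0.127, 0.992, 0.001]
contact_force: [-1.0, 4.6, -1.3]
width: 0.0159
```

play_rows(deltas="0.25 -0.97 0 0 0 0; 0 0 0 0 0 0")

```text
t: 19.25
tcp_pos: [0.5478, 0.3279, 0.2351]
ee_rot: [0.0, -0.127, 0.992, 0.001]
contact_force: [-0.3, 5.4, -2.4]
width: 0.0156
```

play_rows(deltas="0.25 -0.97 0 0 0 0; 0 0 0 0 0 0")

```text
t: 19.42
tcp_pos: [0.548, 0.327, 0.2351]
ee_rot: [0.0, -0.127, 0.992, 0.001]
contact_force: [-0.5, 5.8, -2.4]
width: 0.0155
```

Run:
```python
from h import *
st()
s=snap('top');c=s['color'][:,:,::-1]
cv2.imwrite('pics/t11.png',cv2.resize(c[165:240,195:285],None,fx=8,fy=8,interpolation=cv2.INTER_CUBIC))
```

```text
t 19.42 tcp [548.  327.  235.1] yang 104.57 z [-1.0e-04  1.4e-03 -1.0e+00] F [-0.5  5.8 -2.4] T [ 1.21  0.15 -0.03] w 15.5 q [-0.64  0.5   0.04  1.61 -0.03  1.04  1.23]
```

View pics/t11.png

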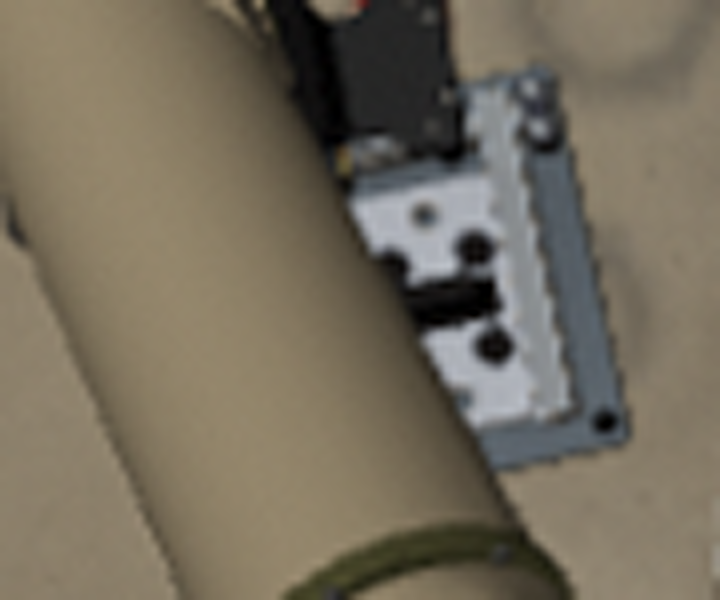

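play_rows(deltas="0.25 -0.97 0 0 0 0; 0 0 0 0 0 0")

```text
t: 19.63
tcp_pos: [0.5482, 0.3262, 0.2351]
ee_rot: [0.0, -0.127, 0.992, 0.001]
contact_force: [-0.3, 5.5, -2.9]
width: 0.0159
```

play_rows(deltas="0.25 -0.97 0 0 0 0; 0 0 0 0 0 0")

```text
t: 19.8
tcp_pos: [0.5482, 0.3259, 0.2351]
ee_rot: [0.0, -0.127, 0.992, 0.001]
contact_force: [-1.6, 8.5, -3.7]
width: 0.0153
```

Run:
```python
from h import *
st()
```

```text
t 19.8 tcp [548.2 325.9 235.1] yang 104.61 z [-1.0e-04  2.7e-03 -1.0e+00] F [-1.6  8.5 -3.7] T [ 1.87  0.13 -0.07] w 15.3 q [-0.64  0.5   0.04  1.61 -0.03  1.04  1.24]
```

play_rows(deltas="0.25 -0.97 0 0 0 0; 0 0 0 0 0 0; 0 0 0 0 0 0")

```text
t: 20.05
tcp_pos: [0.5482, 0.3256, 0.2351]
ee_rot: [0.0, -0.128, 0.992, 0.002]
contact_force: [-0.4, 10.1, -4.6]
width: 0.0157
```

Run:
```python
from h import *
st()
```

```text
t 20.05 tcp [548.2 325.6 235.1] yang 104.65 z [-0.      0.0036 -1.    ] F [-0.4 10.1 -4.6] T [ 2.38  0.16 -0.02] w 15.7 q [-0.64  0.49  0.04  1.61 -0.03  1.04  1.24]
```

Force climbs with no further travel, so both jaws bear. Now I let go.

play_rows(deltas="0 0 0 0 0 0; 0 0 0 0 0 0; 0 0 0 0 0 0; 0 0 0 0 0 0; 0 0 0 0 0 0", gripper=50)

```text
t: 20.47
tcp_pos: [0.5494, 0.3225, 0.2351]
ee_rot: [0.0, -0.126, 0.992, -0.0]
contact_force: [-0.2, -0.2, -0.2]
width: 0.041
```

play_rows(deltas="0 0 10 0 0 0; 0 0 30 0 0 0; 0 0 40 0 0 0; 0 0 40 0 0 0; 0 0 20 0 0 0")

```text
t: 20.88
tcp_pos: [0.5496, 0.323, 0.3814]
ee_rot: [0.003, -0.126, 0.992, 0.001]
contact_force: [0.9, 1.0, 0.3]
width: 0.0494
```

play_rows(deltas="-30 20 0 0 0 0; -30 25 0 0 0 0; -30 25 0 0 0 0; -30 25 0 0 0 0; -30 25 0 0 0 0")

```text
t: 21.3
tcp_pos: [0.3976, 0.4438, 0.3762]
ee_rot: [0.0, -0.126, 0.992, 0.0]
contact_force: [0.5, 0.2, 0.4]
width: 0.0498
```

play_rows(deltas="-30 25 0 0 0 0; -30 25 0 0 0 0; -30 10 0 0 0 0; -20 0 0 0 0 0; 0 0 0 0 0 0")

```text
t: 21.72
tcp_pos: [0.284, 0.5048, 0.376]
ee_rot: [-0.001, -0.13, 0.992, 0.001]
contact_force: [-0.2, 0.7, 0.6]
width: 0.0502
```

Run:
```python
from h import *
st()
s=snap('side');d=s['color'][:,:,::-1]
cv2.imwrite('pics/s12.png',d)
s=snap('top');c=s['color'][:,:,::-1]
cv2.imwrite('pics/t12f.png',c)
cv2.imwrite('pics/t12.png',cv2.resize(c[165:240,195:285],None,fx=8,fy=8,interpolation=cv2.INTER_CUBIC))
cv2.imwrite('pics/s12c.png',cv2.resize(d[130:205,285:365],None,fx=8,fy=8,interpolation=cv2.INTER_CUBIC))
a=np.deg2rad(14.5);ex=np.array([np.cos(a),np.sin(a)]);ey=np.array([-ex[1],ex[0]]);O=np.array([484.3,272.2])
g=cv2.cvtColor(s['color'],cv2.COLOR_RGB2GRAY).astype(np.float32)
for z in(42,):
  for X in(-50,-40,-20,0,20,35,50):
    Y=np.arange(-80,60,.5);W=np.c_[O+X*ex+Y[:,None]*ey,np.full(len(Y),z)]/1000
    uv=proj(s,W).astype(np.float32);v=cv2.remap(g,uv[:,0],uv[:,1],cv2.INTER_CUBIC).ravel()
    w=v>120; print(z,X,'edges>120',[float(Y[i]) for i in range(1,len(Y)) if w[i]!=w[i-1]],'min 5..25',Y[(Y>5)&(Y<25)][np.argmin(v[(Y>5)&(Y<25)])],v[(Y>5)&(Y<25)].min())
```

```text
t 21.72 tcp [284.  504.8 376. ] yang 104.9 z [-0.0016  0.001  -1.    ] F [-0.2  0.7  0.6] T [ 0.04  0.08 -0.03] w 50.2 q [-1.03  0.25 -0.12  1.62  0.03  1.27  0.67]
42 -50 edges>120 [-63.5, 14.5, 18.0, 30.0] min 5..25 16.0 104.5998
42 -40 edges>120 [-63.0, -21.5, -14.0, 14.0, 17.5, 33.0] min 5..25 15.5 109.404076
42 -20 edges>120 [-63.0, -45.5, -28.5, -8.0, 9.5, 15.5, 18.0, 31.0] min 5..25 5.5 34.608597
42 0 edges>120 [-63.5, -45.0, 9.0, 14.5, 18.0, 31.0] min 5..25 5.5 15.319093
42 20 edges>120 [-64.5, -48.5, -28.0, -9.0, 9.0, 13.5, 18.0, 31.0] min 5..25 5.5 26.599709
42 35 edges>120 [-63.5, -19.0, -17.5, 12.5, 16.5, 31.0] min 5..25 14.0 108.232254
42 50 edges>120 [-63.0, 29.5] min 5..25 12.5 136.59065
```

View pics/t12.png

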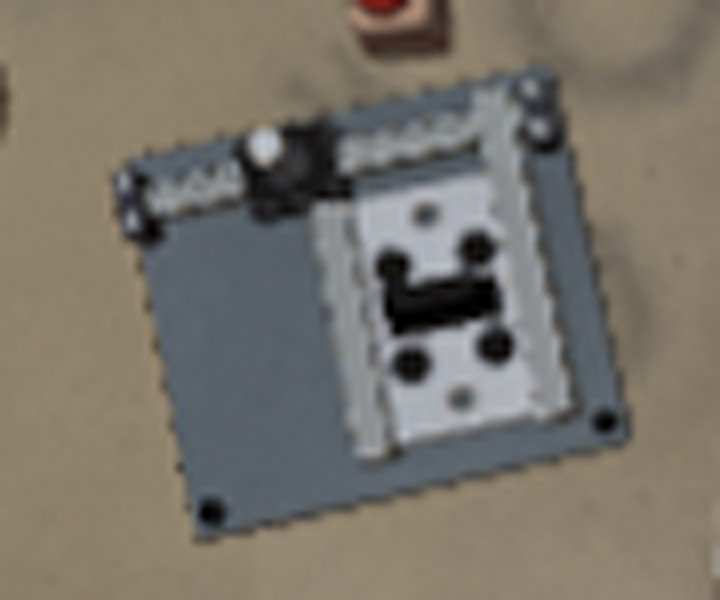

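View pics/s12c.png

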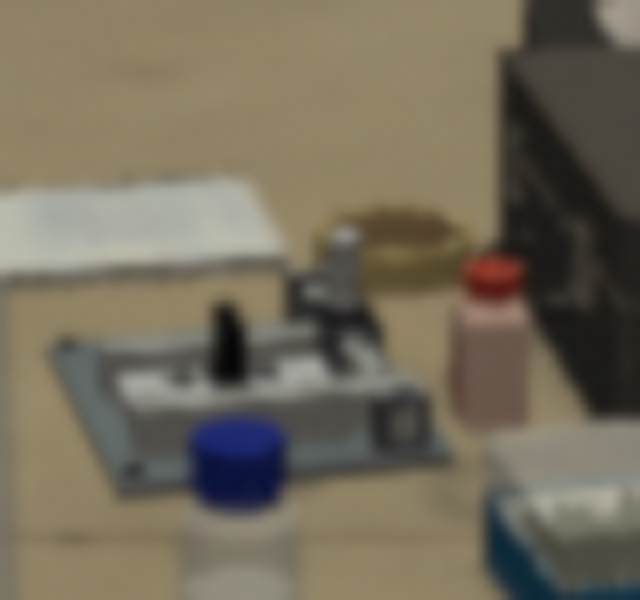

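View pics/t12f.png

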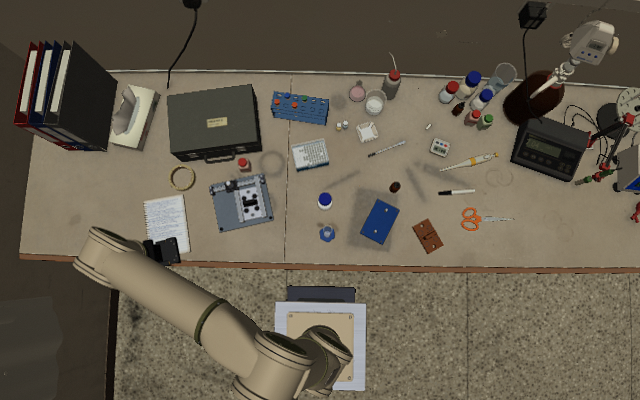

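Run:
```python
import cv2,numpy as np
a=cv2.imread('pics/top0.png').astype(int);b=cv2.imread('pics/t12f.png').astype(int)
for n,(x,y) in dict(clear=(325,201),cyl=(327,233),brown=(395,187),red=(244,163),marker=(457,192),roll=(182,178),scis=(485,218),decoy=(427,236)).items():
    d=abs(a-b)[y-14:y+15,x-14:x+15].max(2);print(n,d.mean().round(1),(d>40).sum())
```

```text
clear 2.0 0
cyl 1.9 0
brown 1.9 0
red 1.9 0
marker 2.0 0
roll 1.9 0
scis 2.0 0
decoy 1.8 0
```

The pictures show every bystander unmoved, and the jaw is square and closed on the plate. I'm handing the job in.

```bash
python3 -c "
from h import *
print(workorder.finish_job());st()"
```

```text
the job is handed in; nothing more can be done
None
the job is handed in; nothing more can be done
```

The nest plate is in the caliper with the jaws closed on it, and the job is handed in at about 22 s of the 64 s allowed.

**What I did:**
1. I opened the sliding jaw by its knob from about 35 mm to about 98 mm.
2. I lifted the plate straight up off the pins by its grip, with side forces of about 1 N or less.
3. I laid it flat and parallel on the bed, about 3.5 mm from the fixed jaw.
4. I closed the jaw by the knob in 1 mm steps until the force rose from 5.5 N to 10 N with almost no further travel.
5. I released the knob and moved the arm clear.

**Last checks:**
- The top view shows the plate between both jaws and no visible tilt of the sliding jaw.
- The opening reads about 64–65 mm, but the picture only resolves about 1 mm. That both jaws really bear on the plate rests mainly on the force rise when the jaw stopped.
- All the bystanders and the brown look-alike are unchanged from the first picture.
- No check failed, but the simulator gave no verdict. The state could not be read after handing in, so I have no measurement of the final second.

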